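# Release the eccentric cam, index the plate carriage home and lock it

### The arm

A 7-joint arm with a two-finger parallel gripper is mounted at the origin on a cart in front of the work surface, level with it; the furniture and walls round the work are solid. World frame = base frame: x ahead of the robot, y to its left, z up, the work surface at z = 0. Lengths are in m, angles in rad, forces in N, time in s.
With the tool pointing down it reaches from about 0.425 to 0.95 m from the base axis. Payload 4.7 kg.
Tool frame: the origin (TCP) lies midway between the tips of the shut fingers; the grasp point (between the pads) lies 19 mm behind it; z points along the fingers, y is the line along which they close (so a half turn about z gives the same grasp; the last joint's range is limited). The gripper opens to 85 mm and grips with 20 to 120 N. Pads are 22 mm wide; open, the fingers measure 114 mm over their backs; the gripper's body (76 mm by 85 mm) begins 54 mm behind the grasp point. The pads swing forward as they close: fully open they stand 13 mm farther back than shut.
Start: joints at [-1.148, 0.469, -0.049, 1.532, 0.024, 1.141, -0.082], TCP at [0.295, 0.607, 0.231] pointing down, gripper open.
Joint ranges: [-2.59, 2.59], [-0.33, 1.99], [-1.39, 1.29], [0.1, 2.45], [-1.04, 4.18], [0.21, 1.99], [-2.66, 2.66]. Speed limits (rad/s): [2.57, 2.57, 3.14, 3.14, 3.14, 3.14, 3.14].

### API

Orientations are given as a rotation vector (axis times angle).
In Python, from bench import read_state, capture, order gives the robot as it stands.
- The arm moves only by the shell command python3 -m creep 'ROWS' [OPENING] [FORCE]. ROWS is text: rows parted by semicolons, each of 6 numbers parted by spaces: the shift along the tool's x, y, z in cm, then the turn, a rotation vector about the tool's x, y, z in degrees. In form: tx ty tz ax ay az; .... A call has exactly 5 rows; each row is the pose to reach, as a shift and turn from the pose commanded when the call began, along the tool's axes at that moment; what a row does not reach only later rows make up. A row lasts 1/10 s, in which the tool goes at most 50 mm and 8.59 degrees, less where a joint would pass 70% of its speed; a pose out of reach is approached as far as the arm can. A call with a gripper value outside its range is refused whole. OPENING is the finger opening in cm, from 0 to 8.54, set as the call begins (- or left out, the last holds). The fingers move at their own pace and stop on an object; FORCE is the grip in N (left out, the last holds). Time passes only in rows, so rows that repeat a pose let the fingers close, or fill a call up. It gives the time, the measured TCP pose, the force, the opening and the grip force at its end, in the units of the state.
- read_state(): the state, without advancing time (a new reading comes with each control period).
- capture(name): name is "side" or "top" or "wrist"; returns a dict with "image" (480x640x3 uint8, red, green, blue), "z_map" (480x640 float32, m along the optical axis (not along the pixel's ray), 0 where there is no reading), "camera_matrix" (3x3 intrinsics, pixels), "T" (4x4, takes a point from camera to world coordinates); the wrist camera has in their place "hand_eye" (4x4, takes a point from camera to tool coordinates, whose origin is the TCP and whose axes are the flange's). Camera axes: x right, y down, z forward; pixel columns grow to the right and rows downward; lengths in m; the calibration is good to about 2 mm. A picture is of the moment at which its call begins: read the wrist's pose just before it.
- order.job_done(): hands the job in; it is judged then, once.
The state is a dict: "t": time; "joints": joint angles; "qd": joint speeds; "effort": joint torques, N m; "tcp_pos": TCP position; "orientation": TCP orientation; "force": force on the tool from outside, world axes, zero at the start; "torque": the same for the moment, N m; "grip_width": opening from 0.0 (shut) to 1.0 (fully open); "grasp_force": force on a finger pad.
Only numpy, scipy, OpenCV 4.12 (cv2) and the standard library are available. Lean on these libraries where they do the work, as an engineer would, in place of code of your own. Each camera call takes 0.05 s, during which the arm holds its last target. There are 200 camera calls.

### The job

Make the well plate ready for filling on the indexing fixture: swing the cam handle round until the cam's low point faces the carriage, push the carriage forward by its upright push plate until it is fully home at the stop, then swing the handle back all the way so that the cam locks behind the carriage. Do it all by pushing, without touching the well plate, which stays seated in its nest; lift nothing and leave the other things where they are.

Things in the scene. Friction and masses are not known exactly. Their poses are not given: they have to be found in the camera images.
- fixture: Indexing fixture fixed to the worktop: grey base plate 245 x 245 x 12 mm. Origin on the worktop under the carriage's centre line, beside the cam axis; x points forward along the slide (roughly away from the robot), y left, z up. Base spans x -100 to 145, y -88 to 158 mm. A stop fence with two rubber bumpers, 48 mm high, stands across its far end at x 125 to 144, y -65 to 65 mm
- carriage (a joint): travel in m of the aluminium carriage along the fixture's +x: 0 = fully back (start), 0.095 = home, front edge at the bumpers (mechanical end). Stays where it is left; about 2.5 N of friction. At 0 it spans x -74 to 30, y -70 to 70 mm in the fixture frame; nest rim top at z 35 mm
- cam (a joint): angle in rad of the eccentric cam left of the carriage, growing clockwise from above. 0 = locked: high side faces the carriage, handle points to the fixture's -x (front), mechanical stop. 3.14 = low point faces the carriage, handle points to +x; stop at 3.3. On the way the handle passes the outer (+y) side. Starts at 0 to 0.5. Stays where left; turning takes about 0.15 N m
- cam_axis (a point): point on the upright cam axis at the upper face of the cam (steel disc, 50 mm diameter, centred 10 mm off the axis, z 22 to 36 mm); fixed on the fixture at x 0, y 108 mm
- cam_handle (a point): top centre (z 95 mm) of the upright black handle on the end of the cam lever, 65 mm from the cam axis: a turned post of 16 to 20 mm diameter from z 42 to 95 mm; the flat lever below it spans z 37 to 44. It can be pushed sideways from any side
- push_face (a point): point on the rear face (the one towards the robot, facing the fixture's -x) of the carriage's upright push plate, in the middle of its width, at z 60 mm. The push plate is 70 mm wide, 8 mm thick, z 21 to 77 mm; moves with the carriage, axes as the fixture's
- plate: clear 96-hole well plate 85 x 128 x 14 mm, loose, lying in the carriage's nest (rim 6 mm high), its long side across the slide; origin at the centre of its underside (z 29 mm)
- vial: vial with orange cap, 26 x 26 x 62 mm, standing to the right of the fixture; bystander; origin under its centre
- microtube: small tube 14 x 41 x 14 mm lying to the right of the fixture; bystander
- pen: slim red pen 145 mm long lying to the left of the fixture; bystander
- tape: roll of tape, 96 mm across and 25 mm high, lying behind the fixture; bystander
- tube: tube with orange cap, 34 x 114 x 35 mm, lying behind the fixture, left of the tape; bystander
- follower_ear (a point): centre of the steel follower ear, 20 x 20 x 14 mm, that sticks out of the carriage's rear left corner towards the cam; moves with the carriage. While the cam's high side faces the carriage the ear strikes the cam after about 20 to 28 mm of travel; with the cam above about 2.5 rad it passes. With the carriage home it is beyond the cam, whose high side can then turn in behind it
- microscope: the tall inverted microscope just right of the fixture (488 x 224 x 502 mm, does not move): a thing to steer the arm round. Origin on the worktop under its body; eyepieces at z 0.24 to 0.38 m reach 0.245 m towards the robot from its origin, over the worktop's front edge, and its body 0.112 m to each side. To pass it from right to left the arm must be drawn in close to its base

How it is judged:
By the outcome, as a careful person would: the job done as asked, in the order asked, and still so for the second after the job is handed in, with the robot touching nothing.
It also fails if it takes over 72 s, if anything falls off the work surface, if the arm or the gripper's body presses on something with over 40 N, if the wrist force passes 120 N, or if a joint passes its speed limit or range.

## Working session

There is one attempt and no reset: what is moved stays moved. The work goes in short steps, Python scripts to look and compute and a shell command to move; the robot and the scene stay as the last step left them, time stands still between calls to the robot, and variables do not carry over. Pictures are saved under pics/ and viewed, at most 10 in all, crops included, and the job is handed in when it is done.

```bash
ls; mkdir -p pics; python3 - <<'E'
from bench import read_state,capture
import cv2,numpy as np
s=read_state();print(s)
ims=[]
for n in("top","side"):
    c=capture(n);np.savez(f"{n}.npz",**c);cv2.imwrite(f"pics/{n}0.png",c["image"][:,:,::-1]);print(n,c["camera_matrix"],c["T"])
E
```

```text
pics
{'t': 0.0, 'joints': array([-1.14789107,  0.46945486, -0.04860296,  1.53369181,  0.02411408,
        1.14097902, -0.08229036]), 'qd': array([-0.00132848, -0.00041236, -0.0003808 ,  0.0008084 ,  0.00012215,
        0.00193758, -0.00022601]), 'effort': array([ 7.07072086e-04, -5.10318339e+01, -4.65812779e-02, -2.37714887e+01,
        1.05509668e-02,  7.56946189e-03, -1.52721680e-05]), 'tcp_pos': array([0.29443523, 0.60675595, 0.23025329]), 'orientation': array([-7.03509718e-01, -3.06144101e+00,  3.00558713e-03]), 'force': array([-0.44986489, -0.35539371, -0.39340847]), 'torque': array([ 0.0090296 , -0.01692265, -0.01111858]), 'grasp_force': 0.0, 'grip_width': 1.002722065742051}
top [[534.67049375   0.         316.44987417]
 [  0.         534.67049375 235.62851756]
 [  0.           0.           1.        ]] [[ 0.00362525 -0.98487591  0.17322328  0.37026143]
 [-0.99998922 -0.004073   -0.00222946  0.21024408]
 [ 0.00290128 -0.17321333 -0.98488006  1.36605545]
 [ 0.          0.          0.          1.        ]]
side [[437.85499913   0.         324.28012424]
 [  0.         437.85499913 242.74533653]
 [  0.           0.           1.        ]] [[-0.97370819 -0.11481308  0.1967494   0.41578884]
 [-0.22704009  0.55956519 -0.79708193  0.97109735]
 [-0.01857869 -0.8207952  -0.57092038  0.64054071]
 [ 0.          0.          0.          1.        ]]
```

View pics/top0.png

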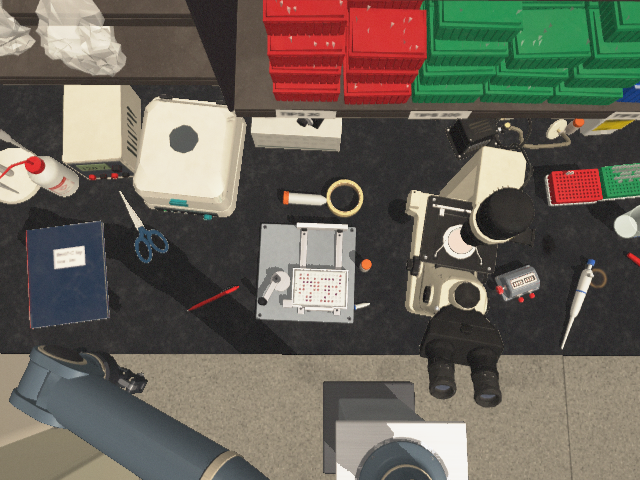

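View pics/side0.png

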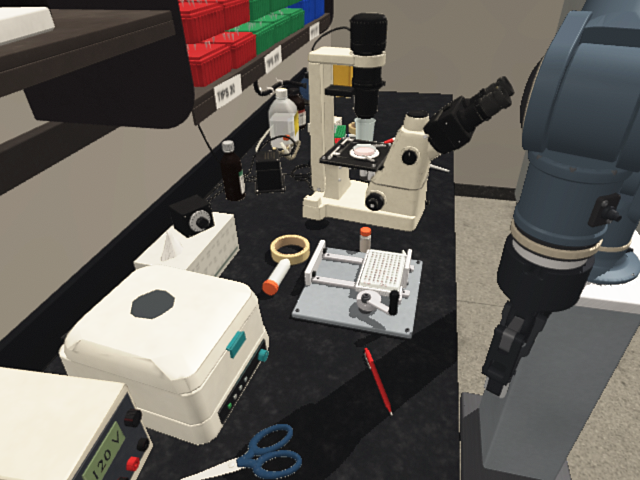

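The top view shows the base plate with corners near (260,224), (353,226), (355,321) and (257,321). The black handle is near (263,300), the cam near (280,282), and the push plate on the carriage's near edge at about (320,310). The side view has the handle at (393,300), next to the carriage.

```bash
cat > h.py <<'E'
import numpy as np,cv2
def world(c,T=None):
    z=c["z_map"];K=c["camera_matrix"];T=c["T"] if T is None else T
    v,u=np.indices(z.shape);p=np.stack([(u-K[0,2])*z/K[0,0],(v-K[1,2])*z/K[1,1],z],-1)
    return p@T[:3,:3].T+T[:3,3]
E
python3 - <<'E'
from h import *
c=dict(np.load("top.npz"));W=world(c);im=c["image"].astype(int)
sub=np.zeros(W.shape[:2],bool);sub[215:332,250:362]=1
z=W[...,2]
print("table z",np.median(z[235:300,375:395]), "base z",np.median(z[235:260,265:290]))
bright=im.sum(-1)>250
m=sub&(z>0.005)&(z<0.1)
m=m.astype(np.uint8);n,l,st,_=cv2.connectedComponentsWithStats(m);k=1+st[1:,4].argmax();m=l==k
print(st[k])
r=cv2.minAreaRect(W[m][:,:2].astype(np.float32)*1000);print(r,cv2.boxPoints(r))
# crop of heights
zz=(z[215:332,250:362]*1000).round().astype(int)
v=cv2.resize(np.hstack([c["image"][215:332,250:362,::-1],cv2.applyColorMap(np.clip(zz*2.5,0,255).astype(np.uint8),2)]),None,fx=3.5,fy=3.5,interpolation=0);cv2.imwrite("pics/crop.png",v)
# tall points: handle
for lo,hi in((.08,.11),(.055,.08),(.04,.055)):
    t=sub&(z>lo)&(z<hi);n,l,st,ce=cv2.connectedComponentsWithStats(t.astype(np.uint8))
    for i in range(1,n):
        if st[i,4]>3: P=W[l==i];print(lo,st[i],P.mean(0).round(4),P.min(0).round(3),P.max(0).round(3))
E
```

```text
table z 0.00031934837516411907 base z 0.012690320240712483
[ 256  221  106  103 9356]
((518.9741821289062, 224.7964324951172), (264.4977722167969, 260.5454406738281), 88.9457778930664) [[386.2903    94.96677 ]
 [646.7917    90.173096]
 [651.6581   354.6261  ]
 [391.15668  359.41977 ]]
0.08 [258 297   8   8  52] [0.4377 0.3367 0.0943] [0.429 0.329 0.088] [0.446 0.345 0.101]
0.055 [305 306  29   5  98] [0.4207 0.2002 0.0757] [0.417 0.167 0.055] [0.426 0.234 0.08 ]
0.04 [297 222  51   9 267] [0.6281 0.1945 0.0478] [0.617 0.131 0.04 ] [0.637 0.256 0.054]
0.04 [339 230   3   2   6] [0.6167 0.1479 0.0412] [0.615 0.145 0.04 ] [0.618 0.151 0.043]
0.04 [ 295  271   50   34 1102] [0.4732 0.1988 0.0439] [0.432 0.139 0.04 ] [0.514 0.26  0.052]
0.04 [264 274  17  27 159] [0.4748 0.3168 0.046 ] [0.441 0.297 0.04 ] [0.506 0.336 0.055]
0.04 [286 278   2   4   4] [0.4926 0.2811 0.0407] [0.489 0.28  0.04 ] [0.496 0.282 0.041]
0.04 [287 283   3   2   4] [0.4826 0.2773 0.0412] [0.481 0.275 0.04 ] [0.484 0.28  0.043]
```

View pics/crop.png

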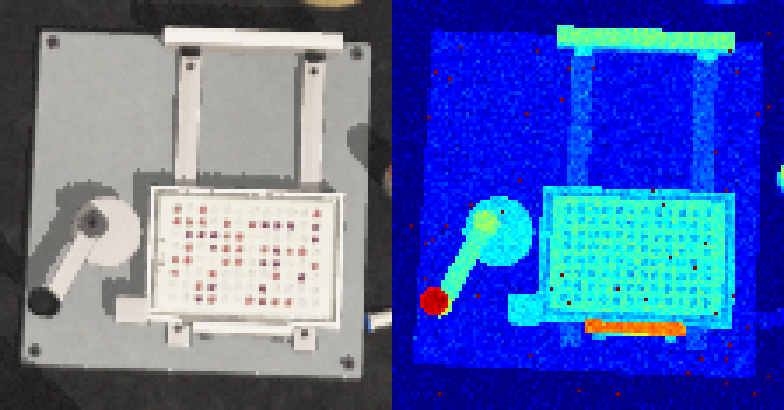

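The crop shows the base plate clearly, with the handle top (red in the height map) at crop (435,300), the pivot at (92,222), the ear at (130,310) and the push plate at (635,327). The fixture's yaw is about -1.6°, its origin about (0.494,0.198), the cam axis about (0.497,0.306) and the cam angle about 0.45. The tool's y axis already points along the handle's tangent, so I'll go straight to the trailing side of the handle.

```bash
python3 -m creep '-3.5 -3.1 0 0 0 0; -7 -6.2 0 0 0 0; -10.5 -9.3 0 0 0 0; -14 -12.4 0 0 0 0; -17.5 -15.5 0 0 0 0' 0; python3 -m creep '-3.5 -3 0 0 0 0; -7 -6 0 0 0 0; -7 -6 3 0 0 0; -7 -6 6 0 0 0; -7 -6 6 0 0 0'
python3 - <<'E'
from bench import *
import cv2,numpy as np
from scipy.spatial.transform import Rotation as R
from h import *
s=read_state();c=capture("wrist");print(s["joints"].round(2),s["tcp_pos"],s["force"],s["orientation"])
T=np.eye(4);T[:3,:3]=R.from_rotvec(s["orientation"]).as_matrix();T[:3,3]=s["tcp_pos"];T=T@c["hand_eye"]
W=world(c,T);np.savez("w1.npz",W=W,**c);cv2.imwrite("pics/w1.png",c["image"][:,:,::-1])
z=W[...,2]
for lo,hi in((.085,.1),(.066,.083)):
    n,l,st,ce=cv2.connectedComponentsWithStats(((z>lo)&(z<hi)).astype(np.uint8))
    for i in range(1,n):
        if st[i,4]>300: P=W[l==i];print(lo,st[i],np.median(P,0).round(4),np.percentile(P,1,0).round(3),np.percentile(P,99,0).round(3))
E
```

```text
t: 0.6
tcp_pos: [0.3848, 0.3894, 0.231]
orientation: [-0.703, -3.062, 0.001]
force: [0.8, 0.4, 0.8]
grip_width: 0.147
grasp_force: 0.0
t: 1.1
tcp_pos: [0.4189, 0.3045, 0.1678]
orientation: [-0.704, -3.057, 0.011]
force: [-0.8, 0.4, 0.3]
grip_width: 0.001
grasp_force: 0.0
[-0.75  0.29  0.05  1.97 -0.02  0.89  0.42] [0.418894   0.30454171 0.16778832] [-0.78103416  0.43226311  0.31899053] [-0.70358839 -3.05651865  0.01069356]
0.085 [377 236  36  36 975] [0.4359 0.3375 0.0949] [0.429 0.329 0.086] [0.446 0.347 0.097]
0.066 [ 127  284  107   57 1799] [0.4199 0.2043 0.0768] [0.416 0.168 0.066] [0.426 0.236 0.079]
```

View pics/w1.png

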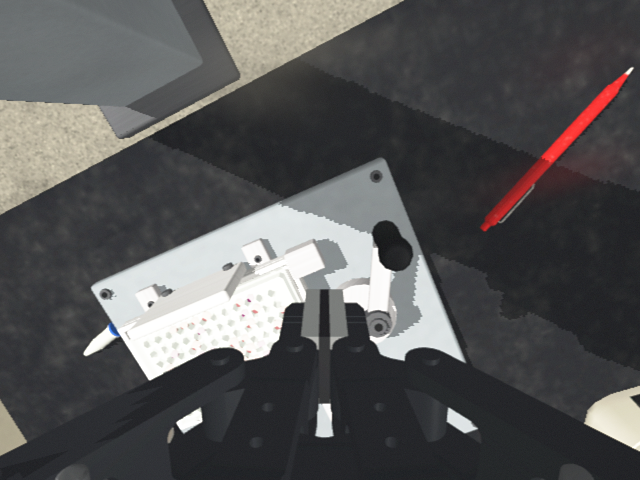

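The wrist view shows the shut finger tips at (323,300), the handle straight ahead along tool +y at (395,245), and the pivot at (378,325). The alignment is good, so I'll descend and approach.

```bash
python3 -m creep '0 0 3.5 0 0 0; 0 0 7 0 0 0; 0 0 10.5 0 0 0; 0 0 10.5 0 0 0; 0 0 10.5 0 0 0'; python3 -m creep '0 0.4 0 0 0 0; 0 0.8 0 0 0 0; 0 1.2 0 0 0 0; 0 1.6 0 0 0 0; 0 1.6 0 0 0 0'
python3 - <<'E'
from bench import *
import numpy as np
from scipy.spatial.transform import Rotation as R
s=read_state();M=R.from_rotvec(s["orientation"]).as_matrix()
a=np.array([.4966,.3062,s["tcp_pos"][2]]);c=M.T@(a-s["tcp_pos"])*100;print(s["joints"].round(2),c)
c[2]=0
for k in range(1,6):
    r=R.from_euler("z",7*k,degrees=True).as_matrix();print((c-r@c).round(2),7*k)
E
```

```text
t: 1.65
tcp_pos: [0.4219, 0.3079, 0.0676]
orientation: [0.703, 3.061, 0.002]
force: [0.6, 0.6, 0.9]
grip_width: -0.003
grasp_force: 0.0
t: 2.15
tcp_pos: [0.4285, 0.3218, 0.0667]
orientation: [0.703, 3.061, 0.001]
force: [-0.9, -0.2, 0.9]
grip_width: 0.001
grasp_force: 0.2
[-0.75  0.45  0.04  2.02 -0.03  0.68  0.42] [-6.80354046e+00  1.56976213e+00  3.15190464e-03]
[0.14 0.84 0.  ] 7
[0.18 1.69 0.  ] 14
[0.11 2.54 0.  ] 21
[-0.06  3.38  0.  ] 28
[-0.33  4.19  0.  ] 35
```

```bash
python3 -m creep '0.15 0.85 0 0 0 7; 0.2 1.7 0 0 0 14; 0.1 2.55 0 0 0 21; -0.05 3.4 0 0 0 28; -0.3 4.2 0 0 0 35'
python3 - <<'E'
from bench import *
import numpy as np,cv2
from scipy.spatial.transform import Rotation as R
from h import *
s=read_state();c=capture("wrist");M=R.from_rotvec(s["orientation"]).as_matrix()
a=np.array([.4966,.3062,s["tcp_pos"][2]]);print(s["joints"].round(2),s["force"],M.T@(a-s["tcp_pos"])*100)
cv2.imwrite("pics/w2.png",c["image"][:,:,::-1])
T=np.eye(4);T[:3,:3]=M;T[:3,3]=s["tcp_pos"];W=world(c,T@c["hand_eye"]);z=W[...,2]
n,l,st,ce=cv2.connectedComponentsWithStats(((z>.085)&(z<.1)&(c["z_map"]>0)).astype(np.uint8))
for i in range(1,n):
    if st[i,4]>200: P=W[l==i];print(st[i],np.percentile(P,1,0).round(3),np.percentile(P,99,0).round(3))
E
```

```text
t: 2.65
tcp_pos: [0.4486, 0.3575, 0.0661]
orientation: [-1.598, -2.704, 0.003]
force: [-2.2, -2.7, 2.3]
grip_width: -0.01
grasp_force: 1.4
[-0.9   0.51  0.2   1.93 -0.14  0.72 -0.11] [-2.15784969 -2.68208951  2.28263137] [-6.80989743e+00  1.73492218e+00 -2.29561164e-03]
[ 278  305  148   56 3382] [0.433 0.357 0.085] [0.474 0.376 0.1  ]
```

View pics/w2.png

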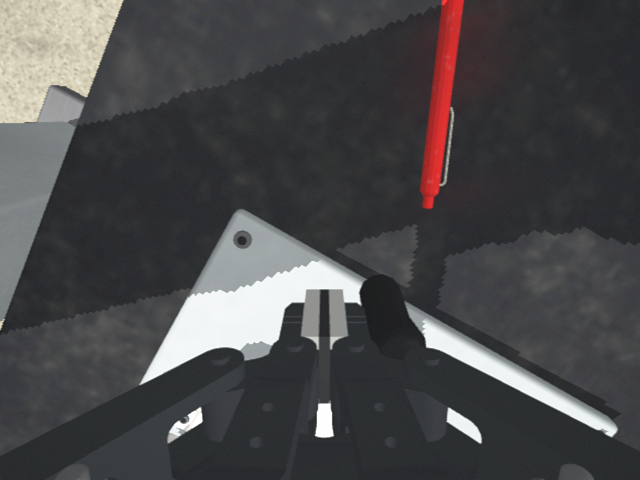

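The handle, at (390,310), is now against the right finger and being pushed with about 3.5 N. Its angle is roughly 62°, so about 118° remain.

```bash
for i in 1 2 3; do python3 -m creep '0.15 0.85 0 0 0 7; 0.2 1.7 0 0 0 14; 0.1 2.55 0 0 0 21; -0.05 3.4 0 0 0 28; -0.3 4.2 0 0 0 35' | grep -E "tcp_pos|force: \["; done
python3 - <<'E'
from bench import *
import numpy as np,cv2
from scipy.spatial.transform import Rotation as R
from h import *
s=read_state();M=R.from_rotvec(s["orientation"]).as_matrix()
a=np.array([.4966,.3062,s["tcp_pos"][2]]);print(s["joints"].round(2),s["force"],M.T@(a-s["tcp_pos"])*100)
print("tool y az",np.degrees(np.arctan2(M[1,1],M[0,1])))
c=capture("top");W=world(c);z=W[...,2];m=np.zeros(z.shape,np.uint8);m[200:330,240:360]=c["image"][200:330,240:360].sum(-1)<9999
cv2.imwrite("pics/t2.png",cv2.resize(c["image"][190:340,220:380,::-1],None,fx=4,fy=4))
E
```

```text
tcp_pos: [0.4862, 0.3759, 0.0659]
force: [-2.7, -1.3, 1.8]
tcp_pos: [0.5275, 0.3693, 0.0659]
force: [-2.7, 0.4, 0.1]
tcp_pos: [0.5576, 0.3403, 0.0659]
force: [-3.2, 2.3, 0.8]
[-1.06  0.7   0.67  1.76 -0.54  0.88 -1.48] [-3.17887397  2.29713331  0.81108031] [-6.74446046e+00  1.83077872e+00  3.98958673e-03]
tool y az -75.96038610694137
```

View pics/t2.png

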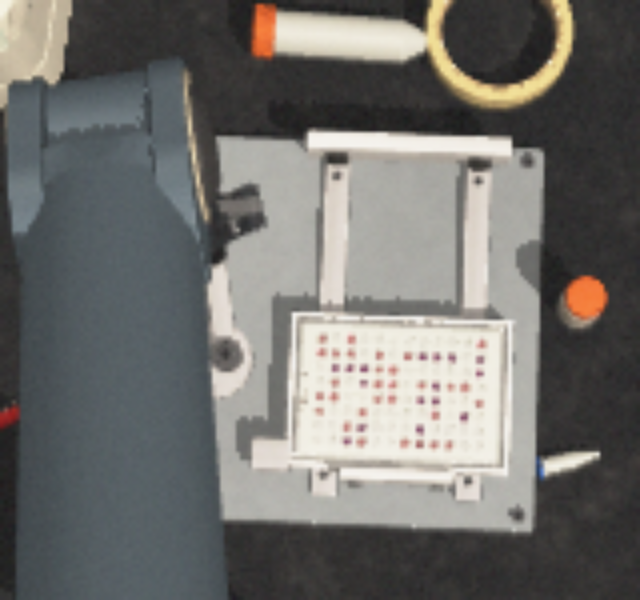

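The top view shows the lever pointing forward from the pivot at (228,352), with the carriage and well plate undisturbed. About 14° remain.

```bash
python3 -m creep '0.1 0.4 0 0 0 3.5; 0.15 0.85 0 0 0 7; 0.2 1.3 0 0 0 10.5; 0.2 1.7 0 0 0 14; 0.2 1.7 0 0 0 14'
python3 -m creep '0 -1 0 0 0 0; 0 -2 0 0 0 0; 0 -2.5 -4 0 0 0; 0 -2.5 -8 0 0 0; 0 -2.5 -8 0 0 0'
python3 - <<'E'
from bench import *
import numpy as np,cv2
from scipy.spatial.transform import Rotation as R
from h import *
s=read_state();c=capture("wrist");M=R.from_rotvec(s["orientation"]).as_matrix()
print(s["joints"].round(2),s["force"],"tool y az",np.degrees(np.arctan2(M[1,1],M[0,1])))
cv2.imwrite("pics/w3.png",c["image"][:,:,::-1])
T=np.eye(4);T[:3,:3]=M;T[:3,3]=s["tcp_pos"];W=world(c,T@c["hand_eye"]);z=W[...,2];np.savez("w3.npz",W=W)
n,l,st,ce=cv2.connectedComponentsWithStats(((z>.085)&(z<.1)&(c["z_map"]>0)).astype(np.uint8))
for i in range(1,n):
    if st[i,4]>200:
        P=W[l==i];p=(np.percentile(P,2,0)+np.percentile(P,98,0))/2;d=p-[.4966,.3062,0];print(st[i],p.round(4),np.hypot(*d[:2]),"theta",180-np.degrees(np.arctan2(d[1],d[0]))-1.6)
E
```

```text
t: 4.75
tcp_pos: [0.5641, 0.3233, 0.0659]
orientation: [-3.141, -0.008, 0.001]
force: [-1.0, 0.8, -0.3]
grip_width: 0.003
grasp_force: 0.7
t: 5.25
tcp_pos: [0.5685, 0.3497, 0.1523]
orientation: [-3.136, -0.007, -0.016]
force: [0.6, 0.4, 0.5]
grip_width: 0.001
grasp_force: 0.0
[-1.14  0.64  0.8   1.68 -0.52  1.04 -1.74] [0.55103543 0.37468253 0.52076784] tool y az -89.73324510051567
[   0    0  161   55 1811] [0.6766 0.4589 0.0925] 0.2359835796995333 theta 138.09399672140236
[ 401  253   38   38 1121] [0.5615 0.3007 0.0916] 0.06513132549084236 theta 183.27594913053034
```

The cam is at 183° (3.2 rad), with its low point facing the carriage. Next I'll move behind the push plate.

```bash
python3 -m creep '-3 2.5 0 0 0 0; -6 5 0 0 0 0; -9 7.5 0 0 0 0; -12 10 0 0 0 0; -15 12.5 0 0 0 0'
python3 -m creep '-1.5 1.1 0 0 0 0; -3 2.2 0 0 0 0; -3 2.2 0 0 0 0; -3 2.2 0 0 0 0; -3 2.2 0 0 0 0'
python3 - <<'E'
from bench import *
import numpy as np,cv2
from scipy.spatial.transform import Rotation as R
from h import *
s=read_state();c=capture("wrist");M=R.from_rotvec(s["orientation"]).as_matrix()
print(s["joints"].round(2),s["force"],s["tcp_pos"],"tool y az",np.degrees(np.arctan2(M[1,1],M[0,1])))
cv2.imwrite("pics/w4.png",c["image"][:,:,::-1])
T=np.eye(4);T[:3,:3]=M;T[:3,3]=s["tcp_pos"];W=world(c,T@c["hand_eye"]);z=W[...,2]
n,l,st,ce=cv2.connectedComponentsWithStats(((z>.066)&(z<.083)&(c["z_map"]>0)).astype(np.uint8))
for i in range(1,n):
    if st[i,4]>200: P=W[l==i];print(st[i],np.percentile(P,2,0).round(4),np.percentile(P,98,0).round(4))
E
```

```text
t: 5.8
tcp_pos: [0.4132, 0.2215, 0.1453]
orientation: [3.14, 0.006, -0.002]
force: [-0.2, 0.5, 0.8]
grip_width: 0.004
grasp_force: 0.0
t: 6.3
tcp_pos: [0.3859, 0.2011, 0.1464]
orientation: [3.141, 0.005, 0.002]
force: [-0.4, 1.2, -0.2]
grip_width: 0.002
grasp_force: 0.0
[-1.4   0.27  0.97  2.21 -0.31  0.8  -1.8 ] [-0.4482192   1.19855729 -0.20151517] [0.38592173 0.20111843 0.14637405] tool y az -89.81573653725707
[ 254  172  137   23 2435] [0.4177 0.1689 0.0675] [0.4267 0.2349 0.0787]
```

View pics/w4.png

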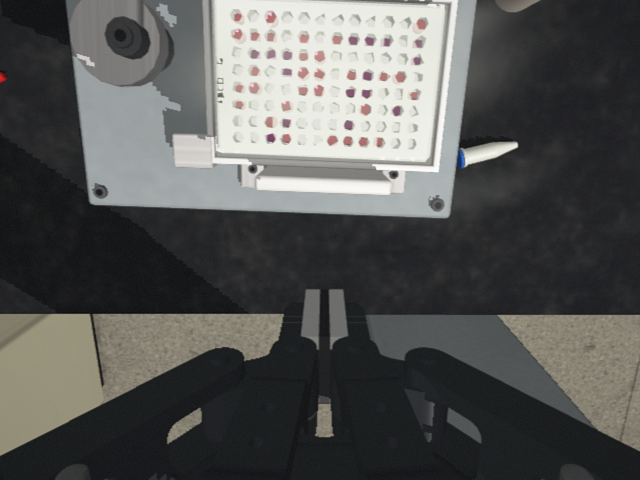

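The wrist view shows the push plate at (256–392, 180), centred ahead of the fingers at column 323. I'll descend and push.

```bash
python3 -m creep '0 0 3 0 0 0; 0 0 6 0 0 0; 0 0 8.5 0 0 0; 0 0 8.5 0 0 0; 0 0 8.5 0 0 0'
python3 -m creep '0.5 0 0 0 0 0; 1 0 0 0 0 0; 1.5 0.05 0 0 0 0; 2 0.05 0 0 0 0; 2.5 0.05 0 0 0 0'
python3 -m creep '0.7 0.05 0 0 0 0; 1.4 0.05 0 0 0 0; 2.1 0.1 0 0 0 0; 2.8 0.1 0 0 0 0; 3.5 0.1 0 0 0 0'
python3 -c "
from bench import *
print(read_state()['joints'].round(2))"
```

```text
t: 6.85
tcp_pos: [0.3858, 0.2001, 0.0614]
orientation: [3.141, 0.002, 0.0]
force: [-0.1, 0.9, 0.3]
grip_width: -0.001
grasp_force: 0.0
t: 7.35
tcp_pos: [0.4096, 0.1999, 0.0615]
orientation: [-3.141, -0.003, 0.003]
force: [-2.6, -0.1, 2.3]
grip_width: -0.001
grasp_force: 1.5
t: 7.85
tcp_pos: [0.4454, 0.1985, 0.0611]
orientation: [3.141, 0.003, -0.001]
force: [-2.9, -1.0, 1.0]
grip_width: 0.002
grasp_force: 1.5
[-1.1   0.5   0.77  2.16 -0.56  0.69 -1.52]
```

```bash
python3 -m creep '0.7 0.05 0 0 0 0; 1.4 0.05 0 0 0 0; 2.1 0.1 0 0 0 0; 2.8 0.1 0 0 0 0; 3.5 0.1 0 0 0 0'
python3 -m creep '0.4 0 0 0 0 0; 0.8 0 0 0 0 0; 1.2 0.05 0 0 0 0; 1.6 0.05 0 0 0 0; 1.8 0.05 0 0 0 0'
python3 -m creep '0.1 0 0 0 0 0; 0.2 0 0 0 0 0; 0.3 0 0 0 0 0; 0.4 0 0 0 0 0; 0.5 0 0 0 0 0'
```

```text
t: 8.35
tcp_pos: [0.4804, 0.1973, 0.0612]
orientation: [3.141, 0.003, -0.0]
force: [-3.9, -1.2, 1.7]
grip_width: -0.0
grasp_force: 1.5
t: 8.85
tcp_pos: [0.4984, 0.1973, 0.0613]
orientation: [3.141, 0.003, 0.0]
force: [-3.0, -1.9, 0.8]
grip_width: 0.001
grasp_force: 1.3
t: 9.35
tcp_pos: [0.5022, 0.1974, 0.0612]
orientation: [-3.141, -0.003, 0.003]
force: [-6.0, -1.9, 5.0]
grip_width: 0.003
grasp_force: 3.2
```

```bash
python3 -m creep '0.1 0 0 0 0 0; 0.2 0 0 0 0 0; 0.3 0 0 0 0 0; 0.3 0 0 0 0 0; 0.3 0 0 0 0 0'
```

```text
t: 9.85
tcp_pos: [0.5022, 0.1975, 0.0609]
orientation: [-3.141, -0.004, 0.014]
force: [-11.1, -2.5, 8.5]
grip_width: -0.002
grasp_force: 5.6
```

The force has climbed to 11 N with no motion, so the carriage is home. I'll back off, rise and look.

```bash
python3 -m creep '-1 0 0 0 0 0; -2 0 0 0 0 0; -2 0 -4 0 0 0; -2 0 -8 0 0 0; -2 0 -9 0 0 0'
python3 -m creep '2 -1.8 0 0 0 0; 4 -3.6 0 0 0 0; 6 -5.4 0 0 0 5; 8 -6.8 0 0 0 5; 8 -6.8 0 0 0 5'
python3 - <<'E'
from bench import *
import numpy as np,cv2
from scipy.spatial.transform import Rotation as R
from h import *
s=read_state();c=capture("wrist");M=R.from_rotvec(s["orientation"]).as_matrix()
print(s["joints"].round(2),s["force"],s["tcp_pos"],"tool y az",np.degrees(np.arctan2(M[1,1],M[0,1])))
cv2.imwrite("pics/w5.png",c["image"][:,:,::-1])
T=np.eye(4);T[:3,:3]=M;T[:3,3]=s["tcp_pos"];W=world(c,T@c["hand_eye"]);z=W[...,2]
n,l,st,ce=cv2.connectedComponentsWithStats(((z>.085)&(z<.1)&(c["z_map"]>0)).astype(np.uint8))
for i in range(1,n):
    if st[i,4]>200: P=W[l==i];p=(np.percentile(P,2,0)+np.percentile(P,98,0))/2;print(st[i],p.round(4),"tool cm",M.T@(p-s["tcp_pos"])*100)
print("axis",M.T@(np.array([.4966,.3062,.066])-s["tcp_pos"])*100)
t=capture("top");cv2.imwrite("pics/t3.png",cv2.resize(t["image"][190:340,220:380,::-1],None,fx=4,fy=4))
E
```

```text
t: 10.35
tcp_pos: [0.4889, 0.1985, 0.1552]
orientation: [-3.137, -0.003, -0.013]
force: [0.9, 0.4, -0.6]
grip_width: 0.001
grasp_force: 0.0
t: 10.85
tcp_pos: [0.5679, 0.2686, 0.1508]
orientation: [-3.138, 0.128, -0.005]
force: [-0.4, 0.3, 0.5]
grip_width: -0.002
grasp_force: 0.0
[-1.09  0.59  0.84  1.77 -0.51  1.01 -1.7 ] [-0.41473097  0.26815048  0.52002087] [0.56785106 0.26859554 0.15080431] tool y az -94.68410943540472
[ 247  256   38   39 1104] [0.5616 0.2991 0.0918] tool cm [-0.89170698 -2.98128067  5.89937265]
axis [-7.43542661 -3.15910121  8.45933334]
```

View pics/w5.png

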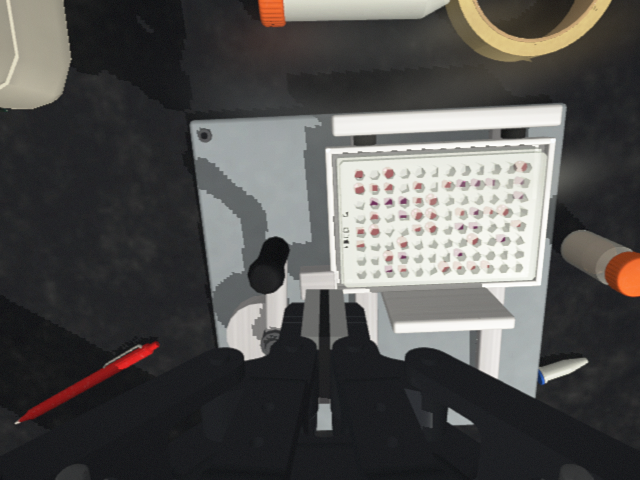

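The wrist view shows the carriage home at the fence, with the plate seated in its nest at (340–545,150–285). The handle is at (270,265) to the left of the fingers and the ear at (318,280) is past the cam. Next I'll descend on the inner side of the handle and swing it back.

```bash
python3 -m creep '-0.7 0 3 0 0 0; -0.7 0 6 0 0 0; -0.7 0 8.4 0 0 0; -0.7 0 8.4 0 0 0; -0.7 0 8.4 0 0 0'|grep -E "tcp_pos|force: \["
python3 -m creep '0 -0.3 0 0 0 0; 0 -0.6 0 0 0 0; 0 -0.9 0 0 0 0; 0 -1.2 0 0 0 0; 0 -1.5 0 0 0 0'|grep -E "tcp_pos|force: \["
python3 -m creep '0.15 -0.85 0 0 0 -7; 0.2 -1.7 0 0 0 -14; 0.1 -2.55 0 0 0 -21; -0.05 -3.4 0 0 0 -28; -0.3 -4.2 0 0 0 -35'|grep -E "tcp_pos|force: \["
cat > st.py <<'E'
from bench import *
import numpy as np
from scipy.spatial.transform import Rotation as R
s=read_state();M=R.from_rotvec(s["orientation"]).as_matrix()
print(s["joints"].round(2),s["force"],s["torque"],"tool y az",np.degrees(np.arctan2(M[1,1],M[0,1])),"axis",M.T@(np.array([.4966,.3062,.066])-s["tcp_pos"])*100)
E
python3 st.py
```

```text
tcp_pos: [0.5587, 0.2656, 0.0678]
force: [0.2, 0.1, 0.3]
tcp_pos: [0.5609, 0.2804, 0.0679]
force: [-0.2, -2.8, 2.5]
tcp_pos: [0.5626, 0.3229, 0.0677]
force: [2.9, -0.2, -0.9]
[-1.    0.67  0.6   1.77 -0.48  0.85 -1.22] [ 2.92172869 -0.21259855 -0.8809067 ] [-0.34544708 -0.74750266  0.01531363] tool y az -59.66810574028568 axis [-6.54530146 -1.89065737  0.15019187]
```

```bash
for i in 1 2 3; do python3 -m creep '0.15 -0.85 0 0 0 -7; 0.2 -1.7 0 0 0 -14; 0.1 -2.55 0 0 0 -21; -0.05 -3.4 0 0 0 -28; -0.3 -4.2 0 0 0 -35'|grep -E "tcp_pos|force: \["; done; python3 st.py; python3 - <<'E'
from bench import *
import cv2
t=capture("wrist");cv2.imwrite("pics/w6.png",t["image"][:,:,::-1])
E
```

```text
tcp_pos: [0.5387, 0.3589, 0.0679]
force: [3.3, 0.1, -0.2]
tcp_pos: [0.4989, 0.3738, 0.0678]
force: [3.5, 0.4, -0.1]
tcp_pos: [0.4585, 0.3634, 0.068]
force: [4.3, -0.6, -1.2]
[-0.84  0.51  0.12  1.91 -0.09  0.73  0.13] [ 4.27529479 -0.5512547  -1.24234556] [ 0.15599652 -0.74290475  0.06119423] tool y az 45.37874389517933 axis [-6.73457932 -1.39524948  0.19717502]
```

View pics/w6.png

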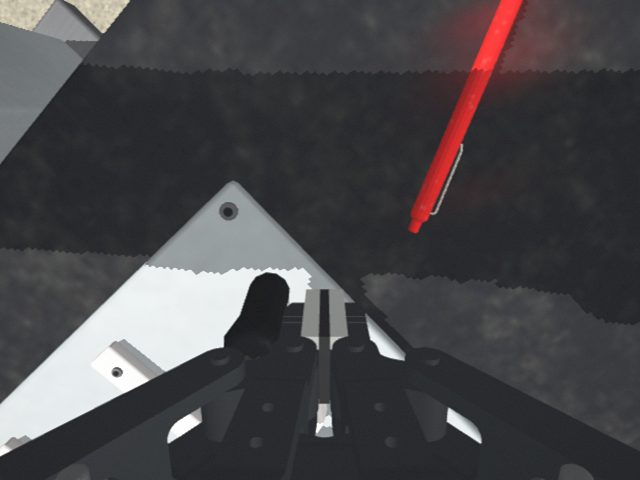

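The handle, at (260,315), is still against the left finger, with about 34° remaining.

```bash
python3 -m creep '0.1 -0.7 0 0 0 -6; 0.15 -1.4 0 0 0 -12; 0.1 -2.1 0 0 0 -18; 0 -2.8 0 0 0 -24; -0.1 -3.3 0 0 0 -28'|grep -E "tcp_pos|force: \["
python3 -m creep '0.05 -0.25 0 0 0 -2; 0.05 -0.5 0 0 0 -4; 0.1 -0.7 0 0 0 -6; 0.1 -0.7 0 0 0 -6; 0.1 -0.7 0 0 0 -6'|grep -E "tcp_pos|force: \["; python3 st.py
```

```text
tcp_pos: [0.4354, 0.3398, 0.0679]
force: [2.4, 1.4, -0.2]
tcp_pos: [0.4321, 0.3332, 0.0678]
force: [1.9, 1.6, 1.4]
[-0.71  0.46 -0.03  1.99  0.02  0.69  0.63] [1.87512403 1.60309456 1.41262321] [ 0.44335641 -0.43389859 -0.0026711 ] tool y az 79.01076801328432 axis [-6.84701298 -1.42482407  0.17992526]
```

```bash
python3 -m creep '0 -0.2 0 0 0 -1; 0 -0.4 0 0 0 -2; 0.05 -0.6 0 0 0 -4; 0.05 -0.8 0 0 0 -6; 0.05 -0.8 0 0 0 -6'|grep -E "tcp_pos|force: \["; python3 -m creep '0 -0.1 0 0 0 0; 0 -0.2 0 0 0 0; 0 -0.3 0 0 0 0; 0 -0.4 0 0 0 0; 0 -0.4 0 0 0 0'|grep -E "tcp_pos|force: \["; python3 st.py
```

```text
tcp_pos: [0.4306, 0.3325, 0.0682]
force: [4.6, 16.0, -8.2]
tcp_pos: [0.4306, 0.3322, 0.0684]
force: [6.1, 23.1, -14.2]
[-0.68  0.45 -0.06  2.    0.03  0.67  0.73] [  6.07492134  23.05094264 -14.21141304] [ 4.86949389 -1.08261954  0.09180438] tool y az 85.41429484652248 axis [-6.78109027 -2.0704176   0.25251613]
```

The handle is firm against the lock stop at 23 N. I'll back off, rise, retreat and check.

```bash
python3 -m creep '0 1 0 0 0 0; 0 2.5 0 0 0 0; 0 3 -3 0 0 0; 0 3 -7 0 0 0; 0 3 -10 0 0 0'|grep -E "tcp_pos|force: \["
python3 -m creep '0 4 0 0 0 0; 0 8 0 0 0 0; 0 12 0 0 0 0; 0 15 0 0 0 0; 0 15 0 0 0 0'|grep -E "tcp_pos|force: \["
python3 - <<'E'
from h import *
from bench import *
t=capture("top");W=world(t);z=W[...,2];cv2.imwrite("pics/t4.png",cv2.resize(t["image"][190:340,220:380,::-1],None,fx=4,fy=4))
m=np.zeros(z.shape,bool);m[215:332,250:362]=1
for lo,hi in((.08,.11),(.06,.08)):
    n,l,st,ce=cv2.connectedComponentsWithStats((m&(z>lo)&(z<hi)).astype(np.uint8))
    for i in range(1,n):
        if st[i,4]>15:
            p=W[l==i].mean(0);d=p-[.4966,.3062,0];print(st[i],p.round(4),"theta",180-np.degrees(np.arctan2(d[1],d[0]))-1.6)
E
```

```text
tcp_pos: [0.431, 0.3501, 0.1685]
force: [0.7, 1.3, -0.0]
tcp_pos: [0.4418, 0.504, 0.1662]
force: [-0.7, 0.1, -0.0]
[270 300   8   9  54] [0.4301 0.3084 0.0938] theta 0.3080374147196152
[306 267  29   5  96] [0.5154 0.2    0.0749] theta 258.37850307067293
```

View pics/t4.png

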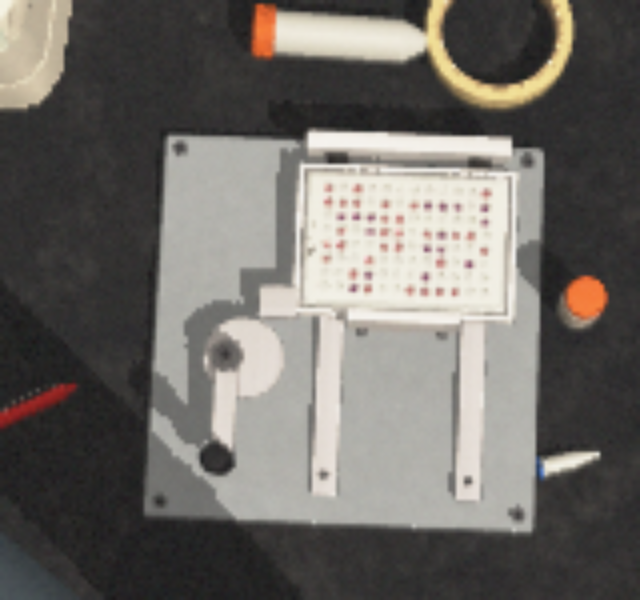

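The top view shows the carriage at the fence (it travelled 94.7 mm), the plate seated, the cam's high side behind the ear at (275,300), the handle at (217,458) at about 0 rad, and the bystanders not moved.

```bash
python3 -c "
from bench import order
print(order.job_done())"
```

```text
the job is handed in; nothing more can be done
None
```

The job is handed in: the carriage is home at the stop (about 95 mm of travel), the cam is locked behind it at about 0 rad, the well plate is still seated, and the other things are where they were.

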